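# Load the charging station and refit its start knob

## Task

The start knob has come off the phone charging station. First take the blue phone off its stand and stand it on its long edge in the front slot of the station, leaving the other phone as it is; then turn the loose knob so that its flat matches the flat of the D-shaped shaft, push it fully home on the shaft and press it right in to start the charge. Finish while still holding the knob pressed in: do not let go of it.

Things in the scene. Friction and masses are not known exactly. Their poses are not given: they have to be found in the camera images.
- phone: blue phone, 9 mm thick, 147 long, 72 wide, 0.18 kg. Origin: centre of its lower long edge; x through the thickness (screen faces -x), y along the length, z up the 72 mm width. It starts on the stand, facing the stand's -x, leaning back 0.35 rad (z axis tilted away from the screen side); over its middle 76 mm a plate covers the lower 35 mm of the back, a lip the lower 8 mm of the screen
- phone_stand: bent aluminium phone stand, fixed, foot 105 x 86 mm. Origin: on the desk under the stand's middle; the phone's lower edge lies 10 mm to -x of it, 30 mm above the desk
- station: grey charging station, fixed: flat base, top face 22 mm above the desk. Origin: on the desk under the middle slot; base reaches 75 mm either way in x, +85 to -195 mm in y. Three slots run along y at x = -42, 0, +42 mm: each a gap 16 mm wide between two fins 4 mm thick, 64 mm long (centred on y = 0), rising 32 mm above the top face, their upper 8 mm flared outwards. The shaft is on the -y end
- front_slot (a point): middle of the floor of the front slot (nearest the robot, x = -42 mm), level with the station's top face; the station's axes: x across the slot, y along it. A phone stood in the slot has its lower edge on this floor and may lean a little against the fins
- other_phone: white phone, 147 x 9 x 74 mm, standing loose in the back slot of the station; it stays there
- knob: loose black round knob, 36 mm diameter, 30 mm high, 90 g, bore down on the desk. Origin: centre of its underside; z up its axis. Grip it round the upper part, 13 to 30 mm above the underside. An orange pointer on top and side points along +x. The bore is 14.2 mm in diameter, 13 mm deep, with a flat 2.6 mm from the axis on the +x side, under the pointer
- knob_seat (a point): closed upper end of the knob's bore, on its axis 13 mm above its underside; it meets the shaft's tip when the knob is fully on
- shaft_tip (a point): centre of the tip of the brass D-shaft, 44 mm above the desk when out, at x -20, y -155 mm of the station's origin. z up the shaft, x out of its flat. Diameter 12 mm, flat 1.5 mm from the axis, tip slightly chamfered; a nut 19 mm wide, 3.5 mm high is round its foot. The knob goes on when its x axis points the same way as this one within about 0.15 rad (1.1 mm play all round)
- spindle (a joint): angle of the shaft about the vertical in the station, rad: 0 when its flat looks to the station's +x, growing anticlockwise from above; starts between -0.4 and 0, turns only stiffly (0.2 N m)
- shaft (a joint): how far the shaft is pressed in, m: 0 out, 0.004 fully in at the stop. A spring pushes back with 3 N at 0 and 7 N at 0.004; it does not latch. Fully on and pressed, the knob's underside stands 5 mm above the station's top face
There are look-alikes about, which are no part of the job. What is shaped like the phone but yellow is not meant.

How it is judged:
By the outcome, as a careful person would: the job done as asked, in the order asked, and still so for the second after the job is handed in, while the arm keeps its last pose, push and grip.
It also fails if it takes over 58 s, if anything falls off the work surface, if the arm or the gripper's body presses on something with over 40 N, if the wrist force passes 120 N, or if a joint passes its speed limit or range.

## Robot

A 6-joint arm with a two-finger parallel gripper is mounted at the origin on a cart in front of the work surface, level with it; the furniture and walls round the work are solid. World frame = base frame: x ahead of the robot, y to its left, z up, the work surface at z = 0. Lengths are in m, angles in degrees, forces in N, time in s.
With the tool pointing down it reaches from about 0.25 to 0.775 m from the base axis. Payload 4 kg.
Tool frame: the origin (TCP) lies between the finger pads; the fingertips stand 14 mm ahead of it and the grasp point (between the pads) lies 5 mm behind it (robot.tcp_to_tips is the distance from the TCP to the fingertips, in m); z points along the fingers, y is the line along which they close (so a half turn about z gives the same grasp; the last joint's range is limited). The gripper opens to 85 mm and grips with 20 to 120 N. Pads are 22 mm wide; open, the fingers measure 114 mm over their backs; the gripper's body (76 mm by 85 mm) begins 54 mm behind the grasp point. The pads swing forward as they close: fully open they stand 13 mm farther back than shut.
Start: joints at [69.723, 4.996, 78.535, -0, 96.463, -5.907], TCP at [0.137, 0.533, 0.245] pointing down, gripper open.
Joint ranges: [-177.83, 177.83], [-43.37, 116.18], [15.69, 146.23], [-61.86, 241.86], [9.47, 152.12], [-147.06, 147.06]. Speed limits (degrees/s): [159.86, 159.86, 180, 180, 180, 180].

## Interface

Orientations are given as [roll, pitch, yaw] about the fixed x, y, z axes, in that order (R = Rz(yaw) Ry(pitch) Rx(roll)).
In Python, from plant import robot gives the robot as it stands.
- The arm moves only by the tool apply_moves, never from a script. Its argument "commands" is one flat list of numbers, 7 for each row, row after row: the turn, a rotation vector about the tool's x, y, z in rad, then the shift along the tool's x, y, z in mm, then the closure, from 0 (fully open) to 1 (shut). A call has 1 to 10 rows; each row is the pose to reach, as a shift and turn from the pose commanded when the call began, along the tool's axes at that moment; what a row does not reach only later rows make up. A row lasts 1/8 s, in which the tool goes at most 62.5 mm and 10.7 degrees, less where a joint would pass 70% of its speed; a pose out of reach is approached as far as the arm can. A call with a gripper value outside its range is refused whole. The fingers move at their own pace and stop on an object; the grip force is fixed at half the most. Time passes only in rows, so rows that repeat a pose let the fingers close. It gives the time, the measured TCP pose, the force, the opening and the grip force at its end, in the units of the state.
- robot.get_obs(): the state, without advancing time (a new reading comes with each control period).
- robot.grab_frame(name): name is "side" or "top"; returns a dict with "frame" (480x640x3 uint8, red, green, blue), "intrinsics" (3x3 intrinsics, pixels), "k1" (the pictures are not rectified: a ray, as slopes to the right and down, at radius r is drawn at 1 + k1 r^2 times it, then the intrinsics apply), "R" (3x3) and "t" (3): a world point X has camera coordinates R X + t. Camera axes: x right, y down, z forward; pixel columns grow to the right and rows downward; lengths in m; the calibration is good to about 2 mm. A picture is of the moment at which its call begins. There is no depth.
- robot.close_job(): hands the job in; it is judged then, once.
Trained networks look in a picture, given as the dict that the camera call returned (one of the last four; its "shot" number tells which), for a name from the list of things; names that differ only in an ending like _2 or _b are one class to them, and where a whole thing is asked for, a point or a joint stands for the part that bears it (a point fixed in the world has none). Each returns a list of dicts, best first, with "score" (0 to 1); they miss things now and then, are a little off and sometimes report something else, mostly with a low value. They report only what shows in the picture. A call takes as long as a camera call. They do not tell look-alikes from the thing itself.
- robot.spot_in(label, picture): "position" ([row, column] in pixels, amid what is visible of it).
- robot.silhouettes(label, picture): "pixels" (480x640 bool, what is visible of it) and "position" ([row, column] in pixels, amid what is visible of it).
- robot.spot_point(label, picture): "position" ([row, column] in pixels: a listed point, or the origin of a listed thing).
The state is a dict: "time_s": time; "q": joint angles; "joint_velocities": joint speeds; "effort": joint torques, N m; "ee_pos": TCP position; "tool_rot": TCP orientation; "wrist_force": force on the tool from outside, world axes, zero at the start; "moment": the same for the moment, N m; "finger_gap": opening from 0.0 (shut) to 1.0 (fully open); "finger_force": force on a finger pad.
Only numpy, scipy, OpenCV 4.12 (cv2) and the standard library are available. Lean on these libraries where they do the work, as an engineer would, in place of code of your own. Each camera call takes 0.05 s, during which the arm holds its last target. There are 200 camera calls.

## Working session

There is one attempt and no reset: what is moved stays moved. The work goes in short steps, Python scripts to look and compute and a tool call to move; the robot and the scene stay as the last step left them, time stands still between calls to the robot, and variables do not carry over. Pictures are saved under pics/ and viewed, at most 10 in all, crops included, and the job is handed in when it is done.

Besides the shell and the picture viewer there is one more tool, called after "Emit:" as a command line: name --argument value ..., lists and objects as JSON in quotes. apply_moves: Moves the arm, as the interface text tells. Its arguments: {"type":"object","properties":{"commands":{"type":"array","items":{"type":"number"}}},"required":["commands"]}

```bash
mkdir -p pics; ls; cat > h.py <<'E'
import numpy as np, cv2
from plant import robot
from scipy.spatial.transform import Rotation as Ro
def grab(n):
    return robot.grab_frame(n)
def save(p,name,crop=None,s=1):
    im=p["frame"][:,:,::-1]
    if crop: r0,r1,c0,c1=crop; im=im[r0:r1,c0:c1]
    cv2.imwrite("pics/"+name,cv2.resize(im,None,fx=s,fy=s,interpolation=cv2.INTER_CUBIC))
def ray(p,rc):
    K=np.array(p["intrinsics"]);k=p["k1"];R=np.array(p["R"]);t=np.array(p["t"])
    d=np.array([(rc[1]-K[0,2])/K[0,0],(rc[0]-K[1,2])/K[1,1]]);u=d.copy()
    for _ in range(30): u=d/(1+k*(u@u))
    v=R.T@np.array([u[0],u[1],1]); return -R.T@t, v/np.linalg.norm(v)
def onz(p,rc,z):
    o,v=ray(p,rc); return o+v*(z-o[2])/v[2]
def proj(p,X):
    K=np.array(p["intrinsics"]);k=p["k1"];c=np.array(X)@np.array(p["R"]).T+np.array(p["t"])
    u=c[...,:2]/c[...,2:]; u=u*(1+k*(u**2).sum(-1,keepdims=True))
    return np.stack([u[...,1]*K[1,1]+K[1,2],u[...,0]*K[0,0]+K[0,2]],-1)
def tri(p1,a,p2,b):
    o1,v1=ray(p1,a);o2,v2=ray(p2,b)
    s=np.linalg.lstsq(np.stack([v1,-v2],1),o2-o1,rcond=None)[0]
    A=o1+s[0]*v1;B=o2+s[1]*v2; return (A+B)/2,np.linalg.norm(A-B)
E
python3 - <<'E'
from h import *
np.set_printoptions(precision=4,suppress=True)
o=robot.get_obs();print(o, robot.tcp_to_tips)
P={}
for n in("top","side"):
    p=P[n]=grab(n);save(p,n+"0.png");print(n,-np.array(p["R"]).T@p["t"])
    for l in("phone","phone_stand","station","other_phone","knob","shaft_tip"):
        print(n,l,[(round(d["score"],2),np.round(d["position"],1)) for d in robot.spot_point(l,p)][:4], [(round(d["score"],2),np.round(d["position"],1)) for d in robot.spot_in(l,p)][:4])
    for l in("front_slot","knob_seat"):
        print(n,l,[(round(d["score"],2),np.round(d["position"],1)) for d in robot.spot_point(l,p)][:4])
E
```

```text
pics
{'time_s': 0.0, 'q': array([69.7222,  5.0406, 78.6261, -0.0019, 96.4629, -5.9066]), 'joint_velocities': array([-0.1113,  0.0987,  0.0712,  0.0371, -0.0287, -0.0468]), 'effort': array([  0.0009, -35.1868, -31.3275,  -0.    ,   0.0108,  -0.    ]), 'ee_pos': array([0.1364, 0.5323, 0.2441]), 'tool_rot': array([-179.8709,   -0.0115,  165.6286]), 'wrist_force': array([-0.6538,  0.3859,  0.7019]), 'moment': array([-0.0333,  0.0074, -0.0428]), 'finger_force': 0.0, 'finger_gap': 1.0015492617383437} 0.014
top [ 0.4543 -0.0989  0.9147]
top phone [(0.66, array([252.6, 449.1])), (0.55, array([200.8, 352.2])), (0.45, array([219.5, 279.7]))] [(0.89, array([241.3, 456.5])), (0.75, array([199.7, 362.3])), (0.27, array([288.1, 344.2]))]
top phone_stand [(0.81, array([245.4, 443.3]))] [(0.75, array([225.7, 444.9])), (0.34, array([285.1, 345.4]))]
top station [(0.8, array([208.1, 206.7]))] [(0.92, array([210.6, 234.3])), (0.48, array([239.9, 459.1]))]
top other_phone [] [(0.56, array([177.4, 206.4]))]
top knob [(0.59, array([284.8, 346.1]))] [(0.6, array([282.6, 346.6])), (0.47, array([241.4, 460.9
[... 159 characters left out ...]
 -0.0273  0.7915]
side phone [(0.89, array([217.6, 350.3])), (0.8, array([244.9, 465.8]))] [(0.91, array([227.7, 471.4])), (0.79, array([218.8, 365.5]))]
side phone_stand [(0.6, array([248.9, 461.2]))] [(0.76, array([250.3, 461.8]))]
side station [(0.63, array([241.4, 198.5])), (0.37, array([217. , 199.2]))] [(0.65, array([240.8, 229.6]))]
side other_phone [(0.77, array([216.4, 199.6]))] [(0.86, array([203.5, 196.1]))]
side knob [(0.79, array([300.8, 357.9]))] [(0.86, array([298.1, 358.5]))]
side shaft_tip [(0.4, array([231.3, 277. ]))] [(0.68, array([293.9, 356. ])), (0.43, array([235. , 275.9]))]
side front_slot [(0.77, array([248.7, 188.2]))]
side knob_seat [(0.73, array([296.6, 355.9]))]
```

View pics/top0.png

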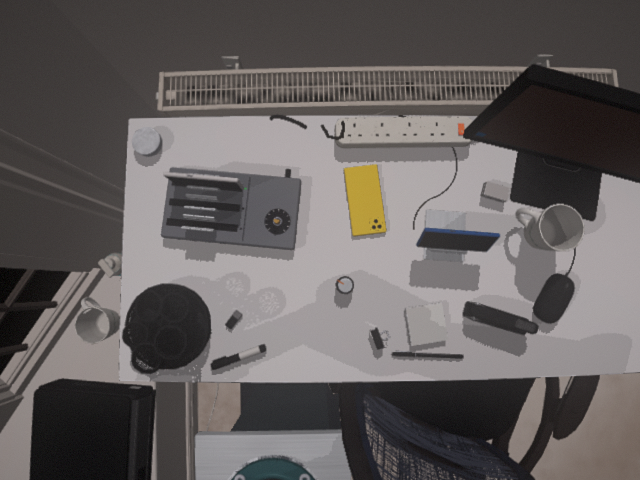

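View pics/side0.png

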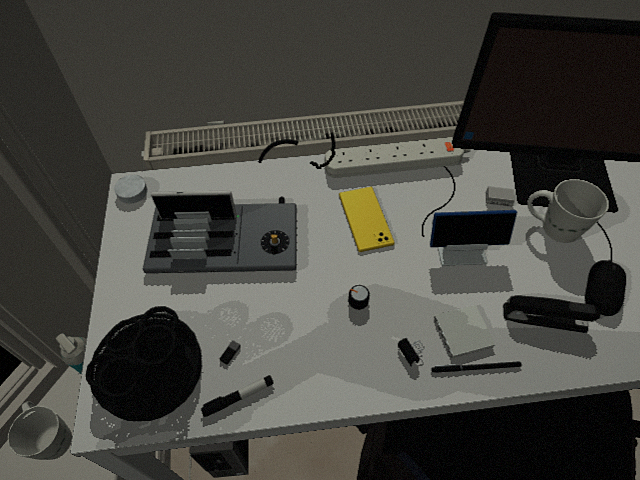

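The station is at the left (top view 232,208). The blue phone on the stand is at top (458,240) and side (473,228). The yellow look-alike lies flat at top (364,200). The loose knob is at top (345,285), and the shaft on its dark dial is at top (277,220). The phone meant is the blue one leaning on the stand. I'll confirm it in an enlarged crop and pick corners there.

```bash
python3 - <<'E'
from h import *
np.set_printoptions(precision=4,suppress=True)
t=grab("top");s=grab("side")
for a,b,n in [((252.6,449.1),(244.9,465.8),"phone"),((245.4,443.3),(248.9,461.2),"stand"),((208.1,206.7),(241.4,198.5),"station"),((284.8,346.1),(300.8,357.9),"knob"),((285.7,344.6),(296.6,355.9),"seat"),((219,276.4),(231.3,277),"tip"),((223.7,201.1),(248.7,188.2),"fslot")]:
    print(n,*tri(t,a,s,b))
print(proj(t,np.array([[.137,.533,.245],[0,0,0]])))
a=cv2.resize(t["frame"][155:305,155:505],None,fx=2.28,fy=2,interpolation=3)
a=cv2.resize(t["frame"][155:305,155:505],(798,300),interpolation=3)
b=cv2.resize(s["frame"][180:324,140:530],(798,300),interpolation=3)
cv2.imwrite("pics/z1.png",np.vstack([a,b])[:,:,::-1])
E
```

```text
phone [ 0.5111 -0.361   0.0497] 0.0013839906584700748
stand [ 0.5283 -0.3644  0.0102] 0.004293866032822184
station [0.6173 0.1272 0.0066] 0.005995130048458035
knob [ 0.4524 -0.1571 -0.0005] 0.0028500521444860976
seat [ 0.4508 -0.1523  0.0194] 0.003659974575935154
tip [ 0.5833 -0.024   0.0573] 0.006010496595514415
fslot [0.5808 0.1355 0.0364] 0.0030837648558752232
[[483.1071 -67.8383]
 [509.0965 273.0213]]
```

View pics/z1.png

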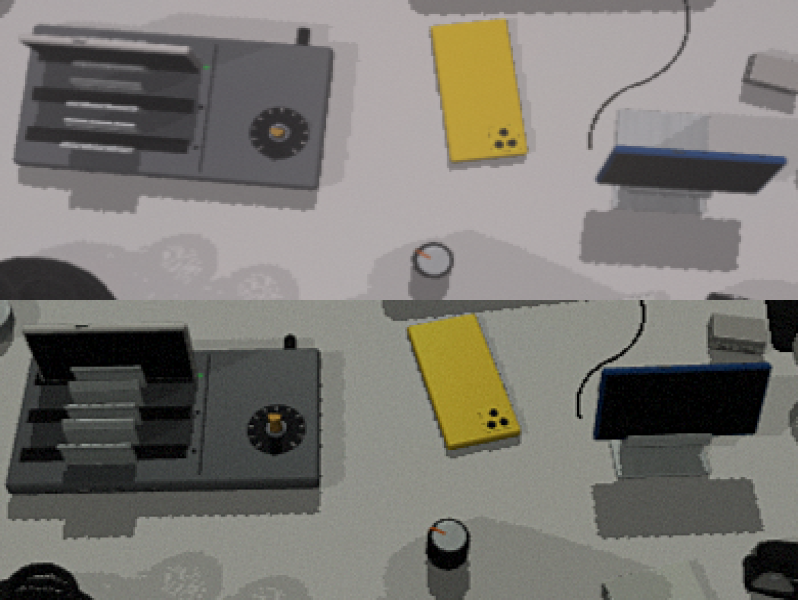

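Confirmed: the blue-rimmed phone is the one leaning on the stand, screen towards the robot, at top (458,240). The knob's pointer points towards +y with a little +x. Next I'll fit wireframes to the image edges for accurate poses.

```bash
cat > fit.py <<'E'
from h import *
from scipy.optimize import minimize
from scipy.ndimage import map_coordinates
def gmag(p,s=1.0):
    f=cv2.GaussianBlur(p["frame"].astype(np.float32),(0,0),s)
    g=sum(cv2.Sobel(f,cv2.CV_32F,a,b)**2 for a,b in((1,0),(0,1))).sum(2)
    return np.minimum(np.sqrt(g),120)
def seg(*pp,n=60):
    return np.vstack([np.linspace(a,b,n) for a,b in zip(pp[:-1],pp[1:])])
def fit(P,pts,pose,x0,step=(.004,.004,.05)):
    """pts: list per picture of model points; pose(x,pts)->world"""
    G=[gmag(p) for p in P]
    def cost(x): return -np.mean([map_coordinates(g,proj(p,pose(x,q)).T,order=1).mean() for p,g,q in zip(P,G,pts)])
    best=None
    rng=np.random.default_rng(0)
    X=[x0]+[np.array(x0)+np.array(step)*rng.uniform(-2.5,2.5,3) for _ in range(400)]
    X=sorted(X,key=cost)[:6]
    for x in X:
        r=minimize(cost,x,method="Nelder-Mead",options=dict(initial_simplex=[x]+[x+np.diag(step)[i]*.4 for i in range(3)],xatol=1e-5,fatol=1e-4))
        if best is None or r.fun<best.fun: best=r
    return best.x,best.fun
def zp(x,q): return Ro.from_euler("z",x[2]).apply(q)+[x[0],x[1],0]
def php(x,q): return Ro.from_euler("z",x[2]).apply(Ro.from_euler("y",.35).apply(q)+[-.010,0,.030])+[x[0],x[1],0]
Z=.022
station=np.vstack([seg((-.075,.085,Z),(-.075,-.195,Z),(.075,-.195,Z)),seg((-.075,.085,Z),(-.02,.085,Z)),seg((.075,-.195,Z),(.075,-.04,Z))]
 +[seg((x,-.032,Z+.028),(x,.032,Z+.028)) for x in(-.03,-.054,.012,-.012)][:0])
h=.072;a=.0735;c=.0045
phone_s=np.vstack([seg((-c,a,0),(-c,a,h),(-c,-a,h),(-c,-a,0)),seg((-c,a,0),(-c,.042,0)),seg((c,a,h),(c,-a,h))])
phone_t=phone_s
th=np.linspace(0,2*np.pi,120)
knob=np.c_[.018*np.cos(th),.018*np.sin(th),0*th+.03]
E
python3 - <<'E'
from fit import *
np.set_printoptions(precision=4,suppress=True)
t=grab("top");s=grab("side")
psi0=-.07
for P,n in(([t],"top"),([s],"side"),([t,s],"both")):
    k=len(P)
    print(n,"st",*fit(P,[station]*k,zp,(.605,.12,-.07)))
    print(n,"ph",*fit(P,[phone_t]*k,php,(.525,-.364,-.1)))
    print(n,"kn",*fit(P,[knob]*k,zp,(.451,-.156,0),(.003,.003,.0001)))
def ov(p,x,q,f,im):
    for r,c in proj(p,f(x,q))*4: cv2.circle(im,(int(c+2),int(r+2)),0,(0,0,255),-1)
X=[fit([t,s],[q]*2,f,x0)[0] for q,f,x0 in((station,zp,(.605,.12,-.07)),(phone_t,php,(.525,-.364,-.1)),(knob,zp,(.451,-.156,0)))]
o=[]
for p,(r,c) in((t,(160,155)),(s,(185,138))):
    im=cv2.resize(p["frame"][:,:,::-1],None,fx=4,fy=4,interpolation=3).copy()
    for x,q,f in zip(X,(station,phone_t,knob),(zp,php,zp)): ov(p,x,q,f,im)
    o.append(cv2.resize(np.hstack([im[4*r:4*r+400,4*c:4*c+640],im[4*r+100:4*r+500,4*(c+180):4*(c+380)]]),(800,220),interpolation=cv2.INTER_AREA))
cv2.imwrite("pics/ov.png",np.vstack(o))
E
```

```text
top st [ 0.621   0.1306 -0.1175] -119.58040618896484
top ph [ 0.5321 -0.3725 -0.0997] -119.99336242675781
top kn [ 0.4563 -0.1539 -0.    ] -115.56996154785156
side st [ 0.6156  0.1302 -0.1045] -110.07350158691406
side ph [ 0.5328 -0.3761 -0.0995] -119.94627380371094
side kn [ 0.4535 -0.156   0.0001] -119.1305160522461
both st [ 0.6222  0.1313 -0.1154] -112.74047088623047
both ph [ 0.533  -0.3742 -0.0992] -119.8194580078125
both kn [ 0.4531 -0.1565  0.0003] -113.753173828125
```

View pics/ov.png

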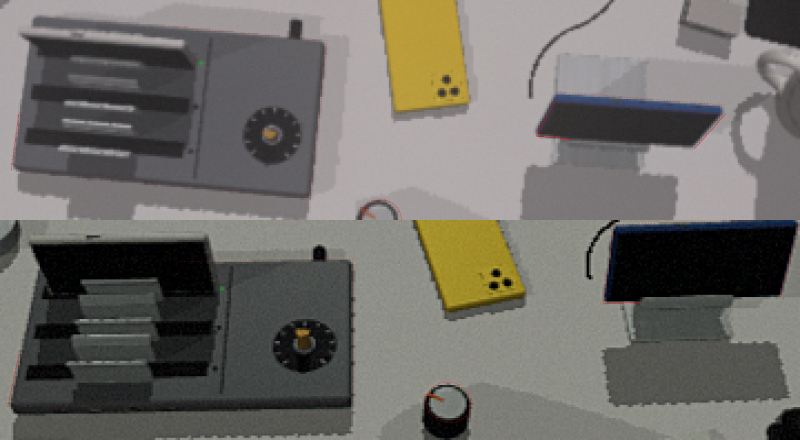

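```bash
python3 - <<'E'
import fit; from fit import *
np.set_printoptions(precision=4,suppress=True)
def gm(p,s=.7):
    f=cv2.GaussianBlur(p["frame"].astype(np.float32),(0,0),s)
    return np.sqrt(np.sqrt(sum(cv2.Sobel(f,cv2.CV_32F,a,b)**2 for a,b in((1,0),(0,1))).sum(2)))
fit.gmag=gm
t=grab("top");s=grab("side")
N0=seg((-.075,.08,0),(-.075,-.19,0)); E0=seg((-.07,-.195,0),(.07,-.195,0)); 
N1,E1=N0+[0,0,Z],E0+[0,0,Z]
F=seg((.075,-.19,Z),(.075,-.04,Z)); L=seg((-.07,.085,Z),(-.01,.085,Z))
stt=np.vstack([N0,E0,F,L]); sts=np.vstack([N0,E1,F,L])
circ=np.c_[np.cos(th),np.sin(th),0*th]
dp=lambda x,q:q*x[2]*[1,1,0]+[x[0],x[1],Z]
k0=knob-[0,0,.03]
ktop=np.vstack([knob]); 
for P,n,st in(([t],"top",[stt]),([s],"side",[sts]),([t,s],"both",[stt,sts])):
    k=len(P)
    x,c=fit.fit(P,st,zp,(.618,.130,-.11),(.003,.003,.02)); print(n,"st",x,c,"shaft",zp(x,np.array([[-.02,-.155,0]]))[0,:2])
    print(n,"ph",*fit.fit(P,[phone_t]*k,php,(.532,-.374,-.1),(.003,.003,.02)))
    print(n,"kn",*fit.fit(P,[knob]*k,zp,(.453,-.156,0),(.002,.002,.0001)))
    print(n,"dial",*fit.fit(P,[circ]*k,dp,(.583,-.024,.027),(.003,.003,.002)))
# brass blob & pointer
for p,n in((t,"top"),(s,"side")):
    hsv=cv2.cvtColor(p["frame"],cv2.COLOR_RGB2HSV).astype(int)
    m=(hsv[...,0]<22)&(hsv[...,1]>90)&(hsv[...,2]>70)
    for w,(X) in(("brass",(.58,-.024,.04)),("ptr",(.453,-.156,.03))):
        r,c=proj(p,np.array(X)).astype(int); rr,cc=np.nonzero(m[r-14:r+15,c-14:c+15]); 
        print(n,w,len(rr),rr.mean()+r-14,cc.mean()+c-14,onz(p,(rr.mean()+r-14,cc.mean()+c-14),X[2]+(.004 if w=="brass" else 0)), onz(p,(rr.mean()+r-14,cc.mean()+c-14),.022))
cv2.imwrite("pics/br.png",np.hstack([cv2.resize(p["frame"][r-16:r+16,c-16:c+16,::-1],(400,400),interpolation=cv2.INTER_CUBIC) for p,(r,c) in((t,(220,277)),(s,(233,275)))]))
E
```

```text
Traceback (most recent call last):
AttributeError: 'function' object has no attribute 'fit'
```

```bash
python3 - <<'E'
s=open('fit.py').read()
a=s.index("def gmag");b=s.index("def seg")
s=s[:a]+'''def gmag(p,s=.7):
    f=cv2.GaussianBlur(p["frame"].astype(np.float32),(0,0),s)
    return np.sqrt(np.sqrt(sum(cv2.Sobel(f,cv2.CV_32F,a,b)**2 for a,b in((1,0),(0,1))).sum(2)))
'''+s[b:]
s+='''
N0=seg((-.075,.08,0),(-.075,-.19,0)); E0=seg((-.07,-.195,0),(.07,-.195,0)); 
N1,E1=N0+[0,0,Z],E0+[0,0,Z]
F=seg((.075,-.19,Z),(.075,-.04,Z)); L=seg((-.07,.085,Z),(-.01,.085,Z))
stt=np.vstack([N0,E0,F,L]); sts=np.vstack([N0,E1,F,L])
circ=np.c_[np.cos(th),np.sin(th),0*th]
dp=lambda x,q:q*x[2]*[1,1,0]+[x[0],x[1],Z]
'''
open('fit.py','w').write(s)
E
python3 - <<'E'
from fit import *
np.set_printoptions(precision=4,suppress=True)
t=grab("top");s=grab("side")
for P,n,st in(([t],"top",[stt]),([s],"side",[sts]),([t,s],"both",[stt,sts])):
    k=len(P)
    x,c=fit(P,st,zp,(.618,.130,-.11),(.003,.003,.02)); print(n,"st",x,c,"shaft",zp(x,np.array([[-.02,-.155,0]]))[0,:2])
    print(n,"ph",*fit(P,[phone_t]*k,php,(.532,-.374,-.1),(.003,.003,.02)))
    print(n,"kn",*fit(P,[knob]*k,zp,(.453,-.156,0),(.002,.002,.0001)))
    print(n,"dial",*fit(P,[circ]*k,dp,(.583,-.024,.027),(.003,.003,.002)))
for p,n in((t,"top"),(s,"side")):
    hsv=cv2.cvtColor(p["frame"],cv2.COLOR_RGB2HSV).astype(int)
    m=(hsv[...,0]<22)&(hsv[...,1]>90)&(hsv[...,2]>70)
    for w,(X) in(("brass",(.58,-.024,.04)),("ptr",(.453,-.156,.03))):
        r,c=proj(p,np.array(X)).astype(int); rr,cc=np.nonzero(m[r-14:r+15,c-14:c+15]); 
        print(n,w,len(rr),rr.mean()+r-14,cc.mean()+c-14,onz(p,(rr.mean()+r-14,cc.mean()+c-14),X[2]+(.004 if w=="brass" else 0)), onz(p,(rr.mean()+r-14,cc.mean()+c-14),.022))
cv2.imwrite("pics/br.png",np.hstack([cv2.resize(p["frame"][r-16:r+16,c-16:c+16,::-1],(400,400),interpolation=cv2.INTER_CUBIC) for p,(r,c) in((t,(220,277)),(s,(233,275)))]))
E
```

```text
top st [ 0.6221  0.1316 -0.1138] -17.363948822021484 shaft [ 0.5846 -0.0201]
top ph [ 0.5328 -0.3711 -0.1043] -19.323036193847656
top kn [ 0.4523 -0.1535  0.0003] -16.745094299316406
top dial [ 0.5848 -0.019   0.0267] -13.842986106872559
side st [ 0.6275  0.1298 -0.1122] -16.18351173400879 shaft [ 0.5903 -0.022 ]
side ph [ 0.5329 -0.374  -0.1133] -21.462331771850586
side kn [ 0.4528 -0.1559  0.0002] -17.52718162536621
side dial [ 0.5852 -0.0201  0.027 ] -15.832816123962402
both st [ 0.6218  0.1312 -0.1123] -15.901778221130371 shaft [ 0.5845 -0.0206]
both ph [ 0.5329 -0.3731 -0.1105] -19.58095932006836
both kn [ 0.4526 -0.1548  0.0003] -16.557769775390625
both dial [ 0.5851 -0.0196  0.0268] -14.72610092163086
top brass 20 220.5 276.3 [ 0.5828 -0.0195  0.044 ] [ 0.5861 -0.0175  0.022 ]
top ptr 8 281.25 339.625 [ 0.4595 -0.1437  0.03  ] [ 0.4596 -0.1441  0.022 ]
side brass 17 235.76470588235293 273.4117647058824 [ 0.5831 -0.0194  0.044 ] [ 0.5988 -0.0192  0.022 ]
side ptr 14 290.2857142857143 353.92857142857144 [ 0.4582 -0.1477  0.03  ] [ 0.4625 -0.1489  0.022 ]
```

View pics/br.png

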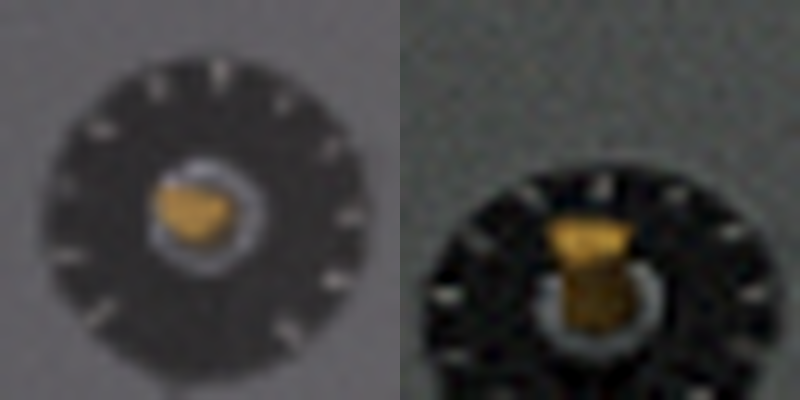

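The tip shows a brass D with its flat towards the far side (+x), turned slightly clockwise. The flat edge runs from pixel (218.8,273.4) to (220.0,279.6) in the top view. Now the angles, a check on the monitor's clearance, and the first move.

```bash
cat > mv.py <<'E'
from h import *
import json,os
np.set_printoptions(precision=4,suppress=True)
F="cmd.json"
def cur():
    if os.path.exists(F): d=json.load(open(F)); return np.array(d["p"]),Ro.from_quat(d["q"])
    return np.array([.137,.533,.245]),Ro.from_euler("xyz",[180,0,165.63],degrees=True)
def setcur(p,R): json.dump(dict(p=list(map(float,p)),q=list(map(float,R.as_quat()))),open(F,"w"))
def plan(targets):
    """targets: list of (pos,Rot); prints rounded rows relative to the pose at call start; stores the last as commanded"""
    p0,R0=cur()
    for p,R in targets:
        w=np.round((R0.inv()*R).as_rotvec(),3); d=np.round(R0.inv().apply(np.array(p)-p0)*1e3,1)
        print([float(x) for x in w]+[float(x) for x in d])
    setcur(p0+R0.apply(d/1e3),R0*Ro.from_rotvec(w))
def down(yaw): return Ro.from_euler("xyz",[180,0,yaw],degrees=True)
def obs():
    o=robot.get_obs(); print({k:np.round(o[k],4) for k in("time_s","q","ee_pos","tool_rot","wrist_force","finger_gap","finger_force")})
ST=(.6222,.1318,-.113); PH=(.5330,-.3728,-.108); KN=(.4525,-.1548); SH=(.5849,-.0197)
def phz(z,x=0): return Ro.from_euler("z",PH[2]).apply(Ro.from_euler("y",.35).apply([x,0,z])+[-.010,0,.030])+[PH[0],PH[1],0]
# tool: z=-phone z, y=+phone x
RP=Ro.from_euler("z",PH[2])*Ro.from_euler("y",.35)*Ro.from_matrix(np.array([[0,1,0],[1,0,0],[0,0,-1.]]))
E
python3 - <<'E'
from mv import *
t=grab("top");s=grab("side")
a,b=onz(t,(218.8,273.4),.044),onz(t,(220.0,279.56),.044);d=(a-b);print("flat top",np.arctan2(-d[0],d[1]))
a,b=onz(s,(234.4,270.6),.044),onz(s,(235.0,277.8),.044);d=(a-b);print("flat side",np.arctan2(-d[0],d[1]),a,b)
for x,y in(((67,533),(15,493)),((135,467),(147,455)),((135,467),(15,493))): print(tri(t,x,s,y))
print(phz(.057),phz(.132),RP.as_euler("xyz",degrees=True))
p=phz(.132)
plan([([p[0],p[1],.25],RP)])
E
```

```text
flat top -0.2143778165958943
flat side -0.23990677593706758 [ 0.5869 -0.0146  0.044 ] [ 0.5837 -0.0276  0.044 ]
(array([ 0.7523, -0.4093,  0.3424]), np.float64(0.0028578926058493463))
(array([ 0.7526, -0.4136,  0.049 ]), np.float64(0.0001575518132987313))
(array([ 0.6125, -0.3015,  0.4323]), np.float64(0.0553848045518461))
[ 0.5425 -0.3738  0.0835] [ 0.5681 -0.3766  0.154 ] [-159.9465    0.       83.8121]
[0.288, 0.25, 1.412, -643.3, -774.2, -5.0]
```

```bash
rm cmd.json; python3 - <<'E'
from mv import *
plan([(phz(.130),RP)])
E
```

```text
[0.288, 0.25, 1.412, -642.6, -774.3, 92.9]
```

Emit:
apply_moves --commands '[0.288, 0.25, 1.412, -642.6, -774.3, 92.9, 0.4, 0.288, 0.25, 1.412, -642.6, -774.3, 92.9, 0.4, 0.288, 0.25, 1.412, -642.6, -774.3, 92.9, 0.4, 0.288, 0.25, 1.412, -642.6, -774.3, 92.9, 0.4, 0.288, 0.25, 1.412, -642.6, -774.3, 92.9, 0.4, 0.288, 0.25, 1.412, -642.6, -774.3, 92.9, 0.4, 0.288, 0.25, 1.412, -642.6, -774.3, 92.9, 0.4, 0.288, 0.25, 1.412, -642.6, -774.3, 92.9, 0.4, 0.288, 0.25, 1.412, -642.6, -774.3, 92.9, 0.4, 0.288, 0.25, 1.412, -642.6, -774.3, 92.9, 0.4]'

```text
time_s: 3.25
ee_pos: [0.4034, -0.0319, 0.1878]
tool_rot: [-160.0, -0.0, 83.8]
wrist_force: [1.2, 1.2, -0.2]
finger_gap: 0.601
finger_force: 0.0
```

```bash
python3 - <<'E'
from mv import *
g=phz(.130); s=np.array([.137,.533,.245]); f=.625/np.linalg.norm(g-s); c=s+f*(g-s); print(c); obs()
setcur(c,RP)
plan([(g,RP)])
E
```

```text
[ 0.4032 -0.0296  0.1876]
{'time_s': np.float64(3.25), 'q': array([-11.2619,   1.6131,  90.7851,  -1.764 , 107.5196,  -5.2894]), 'ee_pos': array([ 0.4034, -0.0319,  0.1878]), 'tool_rot': array([-160.0065,   -0.0439,   83.7841]), 'wrist_force': array([ 1.2442,  1.2083, -0.2484]), 'finger_gap': np.float64(0.6014), 'finger_force': np.float64(0.0)}
[0.0, 0.0, 0.0, -327.3, 200.6, -35.5]
```

Emit:
apply_moves --commands '[0, 0, 0, -327.3, 200.6, -35.5, 0.5, 0, 0, 0, -327.3, 200.6, -35.5, 0.5, 0, 0, 0, -327.3, 200.6, -35.5, 0.5, 0, 0, 0, -327.3, 200.6, -35.5, 0.5, 0, 0, 0, -327.3, 200.6, -35.5, 0.5, 0, 0, 0, -327.3, 200.6, -35.5, 0.5, 0, 0, 0, -327.3, 200.6, -35.5, 0.5, 0, 0, 0, -327.3, 200.6, -35.5, 0.5, 0, 0, 0, -327.3, 200.6, -35.5, 0.5]'

```text
time_s: 4.38
ee_pos: [0.567, -0.3754, 0.1535]
tool_rot: [-160.0, -0.0, 83.9]
wrist_force: [0.0, 0.4, 0.6]
finger_gap: 0.506
finger_force: 0.0
```

```bash
python3 - <<'E'
from mv import *
obs(); print(phz(.130))
t=grab("top");s=grab("side")
a=t["frame"][150:290,390:530];b=s["frame"][120:260,420:560]
cv2.imwrite("pics/pre.png",cv2.resize(np.hstack([a,b]),(800,400),interpolation=3)[:,:,::-1])
E
```

```text
{'time_s': np.float64(4.375), 'q': array([-34.0785,  36.7252,  49.4248,  -9.9013, 111.3866, -30.1781]), 'ee_pos': array([ 0.567 , -0.3754,  0.1535]), 'tool_rot': array([-159.9991,   -0.0248,   83.9014]), 'wrist_force': array([0.0027, 0.4122, 0.631 ]), 'finger_gap': np.float64(0.5056), 'finger_force': np.float64(0.0)}
[ 0.5674 -0.3765  0.1521]
```

View pics/pre.png

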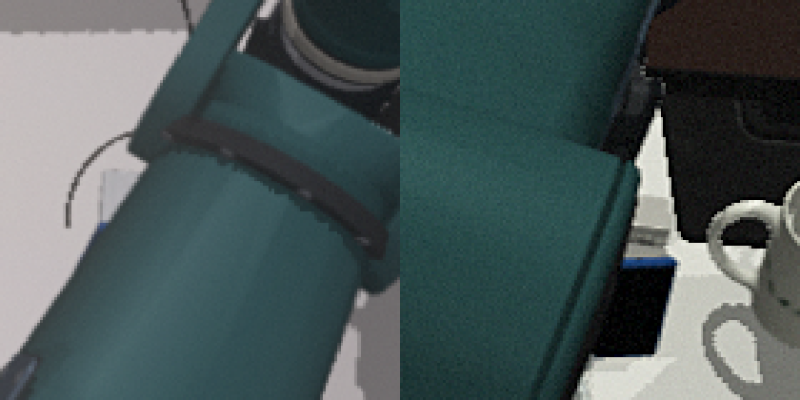

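The arm hides the grasp in both views, so I'll go by the fit. The opening leaves about ±16 mm of margin.

Emit:
apply_moves --commands '[0, 0, 0, 0, 0, 40, 0.5, 0, 0, 0, 0, 0, 73, 0.5, 0, 0, 0, 0, 0, 73, 0.5, 0, 0, 0, 0, 0, 73, 1, 0, 0, 0, 0, 0, 73, 1, 0, 0, 0, 0, 0, 73, 1, 0, 0, 0, 0, 0, 73, 1, 0, 0, 0, 0, 0, 73, 1]'

```text
time_s: 5.48
ee_pos: [0.5425, -0.3744, 0.087]
tool_rot: [-160.0, 0.1, 83.8]
wrist_force: [-3.1, 1.3, 6.4]
finger_gap: 0.091
finger_force: 60.5
```

```bash
python3 - <<'E'
from mv import *
obs()
p0,R0=cur(); setcur(p0+R0.apply([0,0,.073]),R0); print(cur()[0])
fs=Ro.from_euler("z",ST[2]).apply([-.042,0,.022])+[ST[0],ST[1],0]; print("fs",fs)
p1=cur()[0]+R0.apply([0,0,-.050]); p2=fs+[0,0,.057+.055]
plan([(p1,R0),(p2,down(90+np.degrees(ST[2])))])
E
```

```text
{'time_s': np.float64(5.475), 'q': array([-35.0447,  35.5753,  58.8189,  -9.8089, 103.0306, -29.6134]), 'ee_pos': array([ 0.5425, -0.3744,  0.087 ]), 'tool_rot': array([-160.0367,    0.0759,   83.833 ]), 'wrist_force': array([-3.0913,  1.3156,  6.38  ]), 'finger_gap': np.float64(0.0915), 'finger_force': np.float64(60.5325)}
[ 0.5425 -0.3739  0.0835]
fs [0.5805 0.1365 0.022 ]
[0.0, 0.0, 0.0, 0.0, -0.0, -50.0]
[-0.35, 0.001, 0.005, 511.5, -33.5, -41.5]
```

Emit:
apply_moves --commands '[0, 0, 0, 0, 0, -50, 1, -0.35, 0.001, 0.005, 511.5, -33.5, -41.5, 1, -0.35, 0.001, 0.005, 511.5, -33.5, -41.5, 1, -0.35, 0.001, 0.005, 511.5, -33.5, -41.5, 1, -0.35, 0.001, 0.005, 511.5, -33.5, -41.5, 1, -0.35, 0.001, 0.005, 511.5, -33.5, -41.5, 1, -0.35, 0.001, 0.005, 511.5, -33.5, -41.5, 1, -0.35, 0.001, 0.005, 511.5, -33.5, -41.5, 1, -0.35, 0.001, 0.005, 511.5, -33.5, -41.5, 1, -0.35, 0.001, 0.005, 511.5, -33.5, -41.5, 1]'

```text
time_s: 6.72
ee_pos: [0.5798, 0.1407, 0.1349]
tool_rot: [179.9, -0.1, 83.9]
wrist_force: [-0.7, -1.6, -3.3]
finger_gap: 0.089
finger_force: 59.8
```

```bash
python3 - <<'E'
from mv import *
obs(); print(cur()[0])
t=grab("top");s=grab("side")
a=t["frame"][130:290,130:330];b=s["frame"][140:300,100:300]
cv2.imwrite("pics/sl.png",cv2.resize(np.hstack([a,b]),(800,320),interpolation=3)[:,:,::-1])
E
```

```text
{'time_s': np.float64(6.725), 'q': array([ 8.1386, 13.4277, 81.5455,  0.1108, 84.9411, 14.2784]), 'ee_pos': array([0.5798, 0.1407, 0.1349]), 'tool_rot': array([179.9442,  -0.1281,  83.8506]), 'wrist_force': array([-0.7381, -1.6081, -3.3035]), 'finger_gap': np.float64(0.0892), 'finger_force': np.float64(59.7974)}
[0.5805 0.1365 0.134 ]
```

View pics/sl.png

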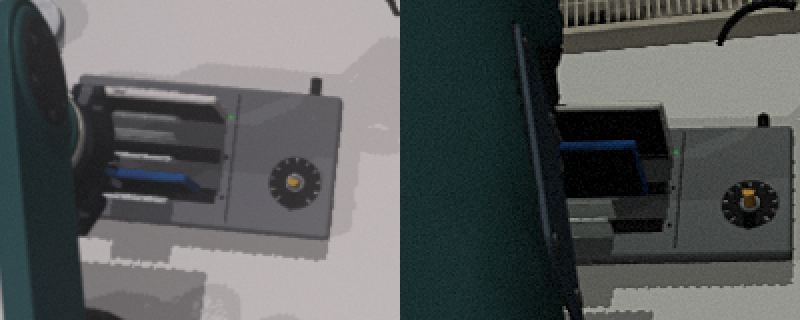

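The phone is held level over the front slot, at top-crop (150,178), with the screen towards the robot. Lowering it.

Emit:
apply_moves --commands '[0, 0, 0, 0, 0, 15, 1, 0, 0, 0, 0, 0, 30, 1, 0, 0, 0, 0, 0, 42, 1, 0, 0, 0, 0, 0, 47, 1, 0, 0, 0, 0, 0, 50, 1, 0, 0, 0, 0, 0, 52, 1, 0, 0, 0, 0, 0, 52, 1]'

```text
time_s: 7.7
ee_pos: [0.5803, 0.1365, 0.0829]
tool_rot: [179.9, -0.0, 83.5]
wrist_force: [-0.7, 0.2, -2.8]
finger_gap: 0.093
finger_force: 59.9
```

Emit:
apply_moves --commands '[0, 0, 0, 0, 0, 1, 1, 0, 0, 0, 0, 0, 2, 1, 0, 0, 0, 0, 0, 3, 1, 0, 0, 0, 0, 0, 3, 1]'

```text
time_s: 8.2
ee_pos: [0.5804, 0.1365, 0.0827]
tool_rot: [179.9, -0.1, 83.5]
wrist_force: [-4.9, -2.6, 9.7]
finger_gap: 0.091
finger_force: 61.8
```

Floor contact at 12 N. I'll ease off, let go and retreat.

Emit:
apply_moves --commands '[0, 0, 0, 0, 0, -2.5, 1, 0, 0, 0, 0, 0, -2.5, 0.6, 0, 0, 0, 0, 0, -2.5, 0.6, 0, 0, 0, 0, 0, -2.5, 0.6, 0, 0, 0, 0, 0, -40, 0.6, 0, 0, 0, 0, 0, -90, 0.6, 0, 0, 0, 0, 0, -90, 0.6]'

```text
time_s: 9.07
ee_pos: [0.5829, 0.1368, 0.1754]
tool_rot: [179.4, -0.2, 83.5]
wrist_force: [0.1, -0.3, -0.3]
finger_gap: 0.402
finger_force: 0.0
```

```bash
python3 - <<'E'
from mv import *
obs()
p,R=cur(); p=p+R.apply([0,0,.052+.003-.090]); setcur(p,R); print(p)
# above knob
kn=np.array([*KN,.11])
plan([(kn,down(90))])
E
```

```text
{'time_s': np.float64(9.075), 'q': array([ 7.7654, 12.0392, 78.5161,  0.0349, 88.7866, 14.2269]), 'ee_pos': array([0.5829, 0.1368, 0.1754]), 'tool_rot': array([179.3706,  -0.1955,  83.539 ]), 'wrist_force': array([ 0.0557, -0.3238, -0.3417]), 'finger_gap': np.float64(0.4017), 'finger_force': np.float64(0.0)}
[0.5805 0.1365 0.169 ]
[0.0, -0.0, -0.113, -303.9, -94.3, 59.0]
```

Emit:
apply_moves --commands '[0, 0, -0.113, -303.9, -94.3, 59, 0.2, 0, 0, -0.113, -303.9, -94.3, 59, 0.2, 0, 0, -0.113, -303.9, -94.3, 59, 0.2, 0, 0, -0.113, -303.9, -94.3, 59, 0.2, 0, 0, -0.113, -303.9, -94.3, 59, 0.2, 0, 0, -0.113, -303.9, -94.3, 59, 0.2, 0, 0, -0.113, -303.9, -94.3, 59, 0.2]'

```text
time_s: 9.95
ee_pos: [0.4516, -0.155, 0.1095]
tool_rot: [-180.0, -0.1, 89.9]
wrist_force: [-0.1, 0.5, -0.4]
finger_gap: 0.801
finger_force: 0.0
```

```bash
python3 - <<'E'
from mv import *
obs(); print(cur()[0])
t=grab("top");s=grab("side")
a=t["frame"][150:310,150:390];b=s["frame"][170:330,130:370]
cv2.imwrite("pics/k1.png",cv2.resize(np.hstack([a,b]),(800,267),interpolation=3)[:,:,::-1])
E
```

```text
{'time_s': np.float64(9.95), 'q': array([-25.8013,  -0.2552,  99.6973,   0.0753,  80.648 , -25.7217]), 'ee_pos': array([ 0.4516, -0.155 ,  0.1095]), 'tool_rot': array([-179.951 ,   -0.106 ,   89.9081]), 'wrist_force': array([-0.0719,  0.5486, -0.3785]), 'finger_gap': np.float64(0.801), 'finger_force': np.float64(0.0)}
[ 0.4525 -0.1548  0.11  ]
```

View pics/k1.png

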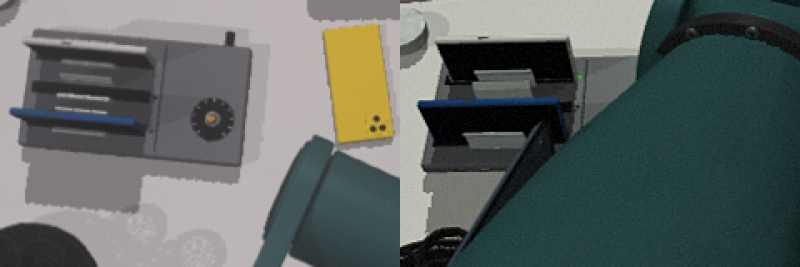

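The blue phone now stands in the front slot, at top-crop (75,118), and the white one is untouched. Next, grasp the knob.

Emit:
apply_moves --commands '[0, 0, 0, 0, 0, 50, 0.2, 0, 0, 0, 0, 0, 80, 0.2, 0, 0, 0, 0, 0, 87, 0.2, 0, 0, 0, 0, 0, 87, 0.2, 0, 0, 0, 0, 0, 87, 1, 0, 0, 0, 0, 0, 87, 1, 0, 0, 0, 0, 0, 87, 1, 0, 0, 0, 0, 0, 87, 1, 0, 0, 0, 0, 0, 87, 1]'

```text
time_s: 11.18
ee_pos: [0.4533, -0.1555, 0.0251]
tool_rot: [179.8, 0.0, 90.0]
wrist_force: [0.2, 0.5, 5.8]
finger_gap: 0.391
finger_force: 60.2
```

```bash
python3 - <<'E'
from mv import *
p0,R0=cur(); setcur(p0+R0.apply([0,0,.087]),R0)
for n,c in(("top",(.4523,-.1535)),("side",(.4528,-.1559))):
    p=dict(grab(n)); im=cv2.imread(f"pics/{n}0.png")[:,:,::-1].astype(float)
    r,cc=proj(p,np.array([*c,.03])).astype(int)
    w=im[...,0]-im[...,2]; W=w[r-10:r+11,cc-10:cc+11]; bg=np.median(W); m=np.clip(W-bg-12,0,None)
    rr,ccs=np.nonzero(m); X=np.array([onz(p,(a+r-10,b+cc-10),.03)[:2]-c for a,b in zip(rr,ccs)]); wt=m[rr,ccs]
    k=np.hypot(*X.T)<.02; X,wt=X[k],wt[k]; mu=(X*wt[:,None]).sum(0)/wt.sum()
    C=np.cov(X.T,aweights=wt); ev,V=np.linalg.eigh(C)
    print(n,len(wt),mu,np.degrees(np.arctan2(mu[1],mu[0])),"axis",np.degrees(np.arctan2(*V[::-1,1])),ev)
    cv2.imwrite(f"pics/p_{n}.png",cv2.resize(im[r-12:r+13,cc-12:cc+13,::-1],(400,400),interpolation=cv2.INTER_CUBIC))
cv2.imwrite("pics/ptr.png",np.hstack([cv2.imread("pics/p_top.png"),cv2.imread("pics/p_side.png")]))
E
```

```text
top 20 [0.0064 0.0088] 54.21949359109061 axis 56.227474796727535 [0. 0.]
side 22 [0.0058 0.0092] 57.57108946982229 axis 58.12840574211184 [0. 0.][ WARN:0@0.883] global loadsave.cpp:1063 imwrite_ Unsupported depth image for selected encoder is fallbacked to CV_8U.
```

View pics/ptr.png

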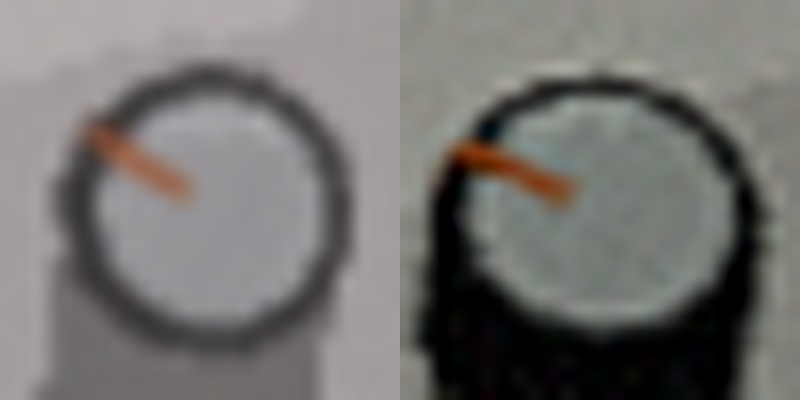

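Pointer at about 56.5° and shaft flat at about -13°, so the knob turns by about -69.4°.

```bash
python3 - <<'E'
from mv import *
p,R=cur()
plan([(p+[0,0,.05],R),([*SH,.095],down(20.6))])
E
```

```text
[0.0, 0.0, 0.0, 0.0, 0.0, -50.0]
[-0.0, -0.0, 1.211, 135.1, 132.4, -72.0]
```

Emit:
apply_moves --commands '[0, 0, 0, 0, 0, -50, 1, 0, 0, 1.211, 135.1, 132.4, -72, 1, 0, 0, 1.211, 135.1, 132.4, -72, 1, 0, 0, 1.211, 135.1, 132.4, -72, 1, 0, 0, 1.211, 135.1, 132.4, -72, 1, 0, 0, 1.211, 135.1, 132.4, -72, 1, 0, 0, 1.211, 135.1, 132.4, -72, 1, 0, 0, 1.211, 135.1, 132.4, -72, 1, 0, 0, 1.211, 135.1, 132.4, -72, 1, 0, 0, 1.211, 135.1, 132.4, -72, 1]'

```text
time_s: 12.52
ee_pos: [0.5843, -0.0199, 0.0952]
tool_rot: [-180.0, -0.0, 20.7]
wrist_force: [0.9, 0.5, -1.0]
finger_gap: 0.394
finger_force: 60.2
```

```bash
python3 - <<'E'
from mv import *
obs(); print(cur()[0])
t=grab("top");s=grab("side")
a=t["frame"][150:290,170:350];b=s["frame"][160:300,170:350]
cv2.imwrite("pics/k2.png",cv2.resize(np.hstack([a,b]),(800,311),interpolation=3)[:,:,::-1])
E
```

```text
{'time_s': np.float64(12.525), 'q': array([-7.5258, 13.6573, 85.9769,  0.0342, 80.3812, 61.7561]), 'ee_pos': array([ 0.5843, -0.0199,  0.0952]), 'tool_rot': array([-179.963 ,   -0.0023,   20.7124]), 'wrist_force': array([ 0.8787,  0.5131, -0.9855]), 'finger_gap': np.float64(0.394), 'finger_force': np.float64(60.2163)}
[ 0.5849 -0.0197  0.095 ]
```

View pics/k2.png

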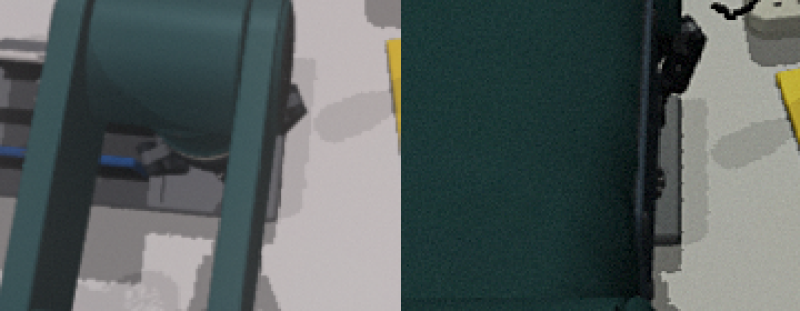

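The arm hides the knob and shaft, so I'll insert by force.

Emit:
apply_moves --commands '[0, 0, 0, 0, 0, 12, 1, 0, 0, 0, 0, 0, 21, 1, 0, 0, 0, 0, 0, 25, 1, 0, 0, 0, 0, 0, 27, 1, 0, 0, 0, 0, 0, 29, 1, 0, 0, 0, 0, 0, 30, 1, 0, 0, 0, 0, 0, 30, 1]'

```text
time_s: 13.5
ee_pos: [0.5843, -0.0198, 0.0654]
tool_rot: [-180.0, -0.0, 20.6]
wrist_force: [-0.7, 0.7, -2.2]
finger_gap: 0.391
finger_force: 60.2
```

Emit:
apply_moves --commands '[0, 0, 0, 0, 0, 2, 1, 0, 0, 0, 0, 0, 4, 1, 0, 0, 0, 0, 0, 6, 1, 0, 0, 0, 0, 0, 7, 1, 0, 0, 0, 0, 0, 7, 1]'

```text
time_s: 14.12
ee_pos: [0.5843, -0.0198, 0.058]
tool_rot: [-180.0, 0.0, 20.6]
wrist_force: [-0.9, 0.7, -1.1]
finger_gap: 0.39
finger_force: 60.2
```

It slid on freely. Now press.

Emit:
apply_moves --commands '[0, 0, 0, 0, 0, 2, 1, 0, 0, 0, 0, 0, 3, 1, 0, 0, 0, 0, 0, 3.5, 1, 0, 0, 0, 0, 0, 3.5, 1]'

```text
time_s: 14.62
ee_pos: [0.5844, -0.0198, 0.0552]
tool_rot: [-180.0, -0.0, 20.6]
wrist_force: [-2.9, -0.3, 3.2]
finger_gap: 0.395
finger_force: 60.6
```

Emit:
apply_moves --commands '[0, 0, 0, 0, 0, 1, 1, 0, 0, 0, 0, 0, 2, 1, 0, 0, 0, 0, 0, 3, 1, 0, 0, 0, 0, 0, 3, 1, 0, 0, 0, 0, 0, 3, 1]'

```text
time_s: 15.25
ee_pos: [0.5844, -0.0198, 0.0523]
tool_rot: [-180.0, -0.0, 20.6]
wrist_force: [-2.9, 1.7, 6.4]
finger_gap: 0.395
finger_force: 60.9
```

Emit:
apply_moves --commands '[0, 0, 0, 0, 0, 1, 1, 0, 0, 0, 0, 0, 2, 1, 0, 0, 0, 0, 0, 2, 1, 0, 0, 0, 0, 0, 2, 1]'

```text
time_s: 15.75
ee_pos: [0.5846, -0.0198, 0.0519]
tool_rot: [-180.0, -0.1, 20.6]
wrist_force: [-6.6, 0.8, 11.7]
finger_gap: 0.394
finger_force: 61.6
```

Emit:
apply_moves --commands '[0, 0, 0, 0, 0, 1, 1, 0, 0, 0, 0, 0, 1, 1, 0, 0, 0, 0, 0, 1, 1]'

```text
time_s: 16.12
ee_pos: [0.5847, -0.0198, 0.0518]
tool_rot: [180.0, -0.1, 20.6]
wrist_force: [-7.7, 1.3, 14.8]
finger_gap: 0.395
finger_force: 61.9
```

```bash
python3 - <<'E'
from mv import *
obs()
t=grab("top")
for l in("phone","other_phone"): print(l,[(round(d["score"],2),np.round(d["position"],1)) for d in robot.spot_in(l,t)])
E
```

```text
{'time_s': np.float64(16.125), 'q': array([-7.5057, 15.8739, 88.5275,  0.0319, 75.5276, 61.8532]), 'ee_pos': array([ 0.5847, -0.0198,  0.0518]), 'tool_rot': array([179.9937,  -0.0772,  20.6332]), 'wrist_force': array([-7.6977,  1.2849, 14.8225]), 'finger_gap': np.float64(0.3948), 'finger_force': np.float64(61.9085)}
phone [(0.93, array([221.4, 180.6])), (0.9, array([201.3, 365.9]))]
other_phone []
```

The knob sits hard on the stop at about 15 N, and the phone is in its slot at top (181,221). Handing in.

```bash
python3 -c "
from plant import robot
print(robot.close_job())"
```

```text
the job is handed in; nothing more can be done
None
```

I handed the job in at about 16 s: the blue phone stands on its long edge in the front slot, and the knob is on the shaft, pressed to the stop at about 15 N and still gripped. The arm hid the knob from both cameras at the end, so its seating rests on the force and height readings.

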